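# Turn a wet brush level on the edge of its rest and lay it down to dry

### The job

The paint brush stands bristles down in the wooden drip stand. Lift it straight out by the upper end of its handle and, while holding it, push its lower part against one of the forks of the brush rest so that it swings from upright towards level within the fingers. Then lay it level across both forks of the rest, about the middle of its length over the rest, and let go.

Things in the scene. Friction and masses are not known exactly. Their poses are not given: they have to be found in the camera images.
- brush_mid (a point): Middle of the loose brush (193 mm long, 20-45 g; dark blue handle, ferrule, brown bristles), on its axis. It acts as a 9 mm square bar, sides along this point's x and z. y points to the handle end 95 mm away, bristle tip 95 mm along -y. At the start y is up, bristles down in the stand, 145 mm free above it. In a grip of 20-30 N it pivots when pushed about 100 mm from the fingers.
- stand_top (a point): Centre of the hole's mouth in the fixed drip stand, 55 mm above the bench: a wooden block 64 x 64 x 55 mm on a dark foot 90 x 90 mm, with a 13.5 mm square, 45 mm deep hole in which the brush stands loosely. x and y along the block's sides, z up.
- rest_mid (a point): Middle of the fixed brush rest, at the height (69.5 mm above the bench) of the axis of a brush lying in it. y runs along its dark base board (60 x 120 x 12 mm) and along a laid brush, x across, z up. Two equal pale Y-shaped forks, each 10 mm thick along y and 30 mm wide, are centred at y = +40 and -40 mm.
- ramekin: Small white ramekin of brown ink, 67 mm across, 40 mm tall, loose bystander behind the work; origin at the centre of its underside.
- small_jar: Small glass jar, 58 mm across, 68 mm tall, loose bystander; origin at the centre of its underside.
- block: Wooden inking block 45 x 75 x 30 mm, loose bystander; origin at the centre of its underside.
- fork_notch (a point): Middle of the notch floor of the fork at y = +40 mm of the rest (the other fork is the same): floor 65 mm above the bench and 16 mm wide along x; its two arms flare to about 50 mm apart at the tips, 93 mm above the bench. Axes as the rest's.
There are look-alikes about, which are no part of the job. Leave any yellow look-alike of the part that bears stand_top alone.

How it is judged (in metres and radians):
On the way, in this order (a step that is already met when the one before it is completed fails the run):
1. the brush is held by the fingers, its bristle tip lifted above the top of the stand, still roughly upright with bristles down (within 35 degrees) (z of brush_mid in the frame of stand_top above 0.1 m and angle between brush_mid's own y axis and vertical below 0.61 rad and contact force between the fingers and brush above 0.5 N), for 0.1 s.
2. the held brush is pressed on the rest (over 0.3 N) while it leans 20 to 75 degrees from upright, bristles lower (contact force between the fingers and brush above 0.5 N and contact force between brush and rest above 0.3 N and angle between brush_mid's own y axis and vertical between 0.35 and 1.31 rad), for 0.1 s.
At the end, for the whole second after the job is handed in: The brush lies at rest in the notches of both forks, level within 8 degrees and along the rest within 11 degrees, its middle within 33 mm of the rest's middle lengthwise, 12 mm sideways and 6 to 8 mm in height; the bristles may point either way along the rest (angle between brush_mid's own y axis and vertical between 1.42 and 1.72 rad and angle between the y axis of brush_mid and the y axis of rest_mid, either way round below 0.2 rad and x of brush_mid in the frame of rest_mid between -0.012 and 0.012 m and y of brush_mid in the frame of rest_mid between -0.033 and 0.033 m and z of brush_mid in the frame of rest_mid between -0.006 and 0.008 m and linear speed of brush below 0.02 m/s); the robot touches nothing.
It fails at once if the brush falls onto the bench (height (world z) of brush_mid below 0.03 m).
It fails at once if a bystander is shifted by more than 30 mm (distance of any of ramekin, small_jar, block from where it was at the start of the episode above 0.03 m).
It also fails if it takes over 48 s, if anything falls off the work surface, if the arm or the gripper's body presses on something with over 40 N, if the wrist force passes 120 N, or if a joint passes its speed limit or range.

### The arm

A 7-joint arm with a two-finger parallel gripper is mounted at the origin on a cart in front of the work surface, level with it; the furniture and walls round the work are solid. World frame = base frame: x ahead of the robot, y to its left, z up, the work surface at z = 0. Lengths are in m, angles in degrees, forces in N, time in s.
With the tool pointing down it reaches from about 0.425 to 1.025 m from the base axis. Payload 9.4 kg.
Tool frame: the origin (TCP) lies between the finger pads; the fingertips stand 14 mm ahead of it and the grasp point (between the pads) lies 5 mm behind it; z points along the fingers, y is the line along which they close (so a half turn about z gives the same grasp; the last joint's range is limited). The gripper opens to 85 mm and grips with 20 to 120 N. Pads are 22 mm wide; open, the fingers measure 114 mm over their backs; the gripper's body (76 mm by 85 mm) begins 54 mm behind the grasp point. The pads swing forward as they close: fully open they stand 13 mm farther back than shut.
Start: joints at [59.49, 34.337, -0.143, 91.639, 0.103, 54.024, -4.572], TCP at [0.319, -0.651, 0.245] pointing down, gripper open.
Joint ranges: [-147.43, 147.43], [-19.82, 112.94], [-74.19, 73.91], [6.32, 146.72], [-59.91, 239.91], [6.04, 106.73], [-150.56, 150.56]. Speed limits (degrees/s): [127.2, 127.2, 172.46, 172.46, 180, 180, 180].

### API

Orientations are given as a 3x3 rotation matrix whose columns are the frame's x, y, z axes.
In Python, from bench import robot, optics gives the robot as it stands.
- The arm moves only by the tool carry_out, never from a script. Its argument "motion" is a list of rows, each a list of 5 numbers: the shift along the tool's x, y, z as a fraction of full scale, then the turn about the tool's z as a fraction of full scale, then the finger opening in mm, from 0 to 85.4. In form: [[tx, ty, tz, yaw, grip], ...]. A call has 1 to 8 rows; each row shifts and turns the commanded pose from where the row before left it, along the tool's axes as they then stand; what a row does not reach is not made up. Full scale, the value 1, is 0.04 m for a shift and 0.1 rad for a turn. A row lasts 1/12 s, in which the tool goes at most 41.7 mm and 7.16 degrees, less where a joint would pass 70% of its speed; a pose out of reach is approached as far as the arm can. A call with a number of a shift or a turn outside -1 to 1 is refused whole. A call with a gripper value outside its range is refused whole. The fingers move at their own pace and stop on an object; the grip force is fixed at half the most. Time passes only in rows, so rows that do not move let the fingers close. It gives the time, the measured TCP pose, the force, the opening and the grip force at its end, in the units of the state.
- robot.read_state(): the state, without advancing time (a new reading comes with each control period).
- optics.snapshot(name): name is "scene" or "top"; returns a dict with "color" (420x560x3 uint8, red, green, blue), "mtx" (3x3 intrinsics, pixels), "origin" and "rotation" of the camera in the world. Camera axes: x right, y up, looking along -z (the intrinsics and any distortion apply to the point x, -y, -z); pixel columns grow to the right and rows downward; lengths in m; the calibration is good to about 2 mm. A picture is of the moment at which its call begins. There is no depth.
- robot.sign_off(): hands the job in; it is judged then, once.
The state is a dict: "clock": time; "joints": joint angles; "joint_vel": joint speeds; "effort": joint torques, N m; "position": TCP position; "tcp_rot": TCP orientation; "contact_force": force on the tool from outside, world axes, zero at the start; "ft_torque": the same for the moment, N m; "gripper_width": opening from 0.0 (shut) to 1.0 (fully open); "gripper_force": force on a finger pad.
Only numpy, scipy, OpenCV 4.12 (cv2) and the standard library are available. Lean on these libraries where they do the work, as an engineer would, in place of code of your own. Each camera call takes 0.05 s, during which the arm holds its last target. There are 200 camera calls.

## Working session

There is one attempt and no reset: what is moved stays moved. The work goes in short steps, Python scripts to look and compute and a tool call to move; the robot and the scene stay as the last step left them, time stands still between calls to the robot, and variables do not carry over. Pictures are saved under pics/ and viewed, at most 12 in all, crops included, and the job is handed in when it is done.

Besides the shell and the picture viewer there is one more tool, called after "Call:" as a command line: name --pt "numbers of a row" for each row, then --argument value for the rest. carry_out: Moves the arm, as the interface text tells. Shift numbers are shares of 0.04 m and turn numbers shares of 0.1 rad, none past 1 either way. Its arguments: {"type":"object","properties":{"motion":{"type":"array","items":{"type":"array","items":{"type":"number"}}}},"required":["motion"]}

```bash
mkdir -p pics; cat > h.py <<'E'
import numpy as np, cv2
from bench import robot, optics
def snap(n,f):
    s=optics.snapshot(n); cv2.imwrite(f'pics/{f}.png',s['color'][:,:,::-1]); np.savez(f'{f}.npz',**{k:s[k] for k in('color','mtx','origin','rotation')}); return s
def crop(f,r0,r1,c0,c1,k,o):
    im=np.load(f'{f}.npz')['color'][r0:r1,c0:c1,::-1]; cv2.imwrite(f'pics/{o}.png',cv2.resize(im,None,fx=k,fy=k,interpolation=cv2.INTER_CUBIC))
def ray(f,u,v):
    s=np.load(f'{f}.npz'); K=s['mtx']; d=np.linalg.solve(K,[u,v,1.]); d=d*[1,-1,-1]; return s['origin'],s['rotation']@d
def atz(f,u,v,z):
    o,d=ray(f,u,v); return o+d*(z-o[2])/d[2]
def proj(f,p):
    s=np.load(f'{f}.npz'); q=s['rotation'].T@(np.array(p)-s['origin']); q=s['mtx']@(q*[1,-1,-1]); return q[:2]/q[2]
E
python3 - <<'E'
from h import *
for n in('scene','top'):
    s=snap(n,n+'0'); print(s['origin'],s['rotation'].round(3).tolist(),s['mtx'].tolist(),list(s.keys()))
a=cv2.imread('pics/scene0.png');b=cv2.imread('pics/top0.png')
print(robot.read_state())
E
```

```text
[0.27885494 0.44371712 0.7113678 ] [[-0.803, 0.429, -0.413], [-0.596, -0.596, 0.538], [-0.015, 0.679, 0.734]] [[396.0274828115981, 0.0, 273.94422170649256], [0.0, 396.0274828115981, 213.00578921549936], [0.0, 0.0, 1.0]] ['color', 'mtx', 'origin', 'rotation']
[0.53795904 0.02872039 1.04506219] [[-0.01, 0.994, -0.109], [-1.0, -0.01, -0.005], [-0.006, 0.109, 0.994]] [[455.67558665543896, 0.0, 275.52346504826596], [0.0, 455.67558665543896, 211.37943177374376], [0.0, 0.0, 1.0]] ['color', 'mtx', 'origin', 'rotation']
{'clock': 0.1, 'joints': array([59.48989564, 34.37933333, -0.14591218, 91.67575338,  0.10246671,
       54.02390072, -4.57251258]), 'joint_vel': array([-0.10041663, -0.1293267 ,  0.08275188, -0.06939435,  0.0775263 ,
       -0.02243415,  0.09287982]), 'effort': array([ 5.82532404e-03, -7.77991462e+01,  1.57029927e+00, -2.58624709e+01,
        1.26712216e-02,  5.51202815e-03, -2.76891726e-06]), 'position': array([ 0.31895291, -0.65063013,  0.24451451]), 'tcp_rot': array([[ 8.97886794e-01,  4.40225853e-01, -7.09199493e-04],
       [ 4.40226408e-01, -8.97886027e-01,  1.17956413e-03],
       [-1.17505690e-04, -1.37132340e-03, -9.99999053e-01]]), 'contact_force': array([ 0.45972189, -0.00903159, -0.4546669 ]), 'ft_torque': array([0.03209617, 0.05695631, 0.01810323]), 'gripper_force': 0.0, 'gripper_width': 0.997503606237344}
```

View pics/scene0.png

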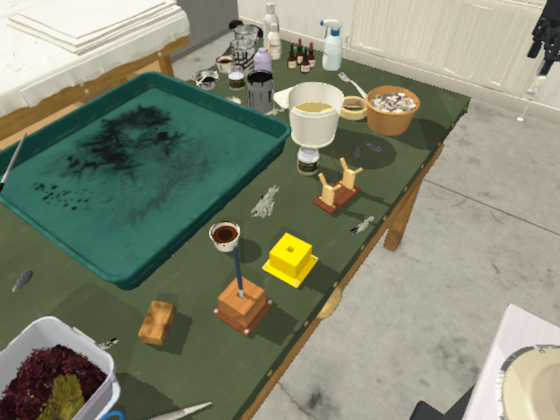

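View pics/top0.png

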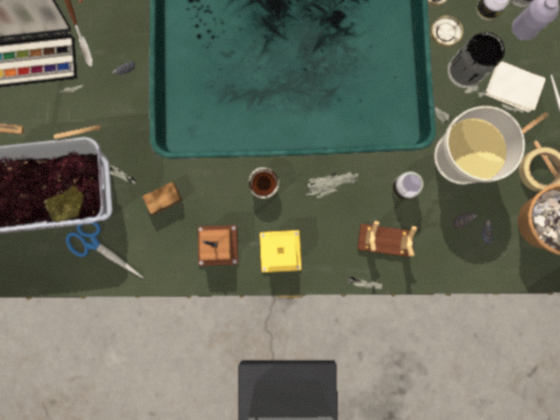

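The wooden stand with the brush is at scene (243,300) and top (217,246). A yellow look-alike with an empty hole is at scene (291,257) and top (281,251), so I'll leave that alone. The rest is at scene (338,190) and top (388,240). I'll confirm this in one enlarged crop of each view.

```bash
python3 - <<'E'
from h import *
crop('top0',215,275,190,430,3.3,'x')
a=np.load('top0.npz')['color'][:,:,::-1]; s=np.load('scene0.npz')['color'][:,:,::-1]
r=lambda im:cv2.resize(im,None,fx=5,fy=5,interpolation=cv2.INTER_CUBIC)
A=r(a[215:275,185:265]);B=r(a[215:275,350:430]);C=r(s[225:335,190:270][::1]);D=r(s[155:215,300:380])
cv2.imwrite('pics/c1.png',np.vstack([np.hstack([A,B])]))
cv2.imwrite('pics/c2.png',np.hstack([C,np.vstack([D,np.zeros((250,400,3),np.uint8)])]))
E
```

```text
(no output)
```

View pics/c1.png

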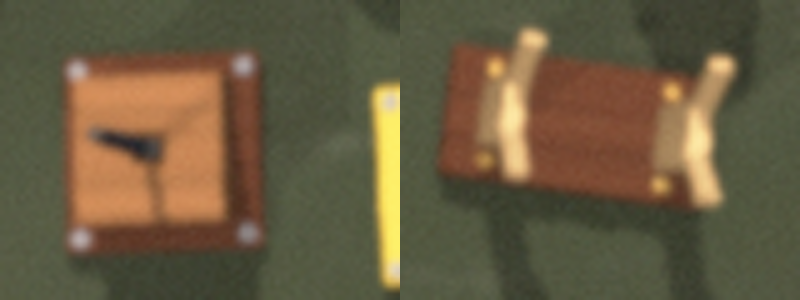

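View pics/c2.png

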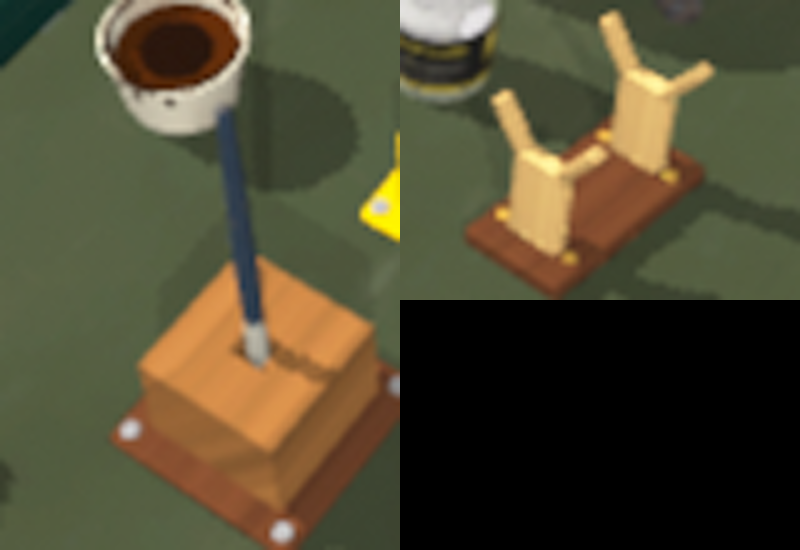

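The crops confirm it: the wooden stand holds the dark blue brush (hole at top (215,245), brush end at top (204,241) and scene (235,247)). The rest is a dark red board with two pale forks, with floors at about top (372,237) and (410,243).

```bash
cat > tri.py <<'E'
from h import *
from scipy.optimize import least_squares
def tri(obs):
    return least_squares(lambda p:np.concatenate([proj(f,p)-uv for f,uv in obs]),[.5,0,.05])
E
python3 - <<'E'
from tri import *
A=lambda x,y:(185+x/5-.4,215+y/5-.4)
B=lambda x,y:(350+(x-400)/5-.4,215+y/5-.4)
C=lambda x,y:(190+x/5-.4,225+y/5-.4)
D=lambda x,y:(300+(x-400)/5-.4,155+y/5-.4)
cs=[A(80,75),A(222,72),A(226,222),A(78,222)]
P=np.array([atz('top0',*c,.055) for c in cs]);print('block top',P.round(4).tolist(),P.mean(0).round(4))
Q=np.array([atz('top0',*A(*c),.0) for c in [(77,70),(243,65),(249,232),(81,238)]]);print('foot',Q.round(4).tolist(),Q.mean(0).round(4))
S=np.array([atz('scene0',*C(*c),.055) for c in [(140,367),(258,258),(375,325),(268,450)]]);print('block top scene',S.round(4).tolist(),S.mean(0).round(4))
for n,a,b in [('brushtop',A(95,132),C(225,112)),('f1a',B(533,38),D(502,97)),('f1b',B(517,175),D(603,153)),('f1floor',B(512,108),D(545,162)),('f2a',B(721,65),D(608,17)),('f2b',B(708,200),D(708,68)),('f2floor',B(698,140),D(652,85))]:
    r=tri([('top0',a),('scene0',b)]); print(n,r.x.round(4),r.fun.round(1))
R=np.array([atz('scene0',*D(*c),.012) for c in [(467,233),(555,293),(703,172)]]);print('board',R.round(4).tolist(),'mid',(R[0]+R[2])/2)
R=np.array([atz('top0',*B(*c),.012) for c in [(455,45),(443,170),(715,210)]]);print('board top',R.round(4).tolist(),'mid',(R[0]+R[2])/2)
print('hole',atz('scene0',*C(253,352),.055),'ramekin',atz('top0',264,183,.04),'jar',atz('top0',409,185,.068))
E
```

```text
block top [[0.6078, 0.1973, 0.055], [0.6085, 0.1354, 0.055], [0.5435, 0.1335, 0.055], [0.5442, 0.1976, 0.055]] [0.576  0.1659 0.055 ]
foot [[0.614, 0.208, 0.0], [0.6156, 0.1316, 0.0], [0.5392, 0.1289, 0.0], [0.5372, 0.2056, 0.0]] [0.5765 0.1685 0.    ]
block top scene [[0.6045, 0.2002, 0.055], [0.5997, 0.1364, 0.055], [0.5438, 0.1334, 0.055], [0.5433, 0.1983, 0.055]] [0.5728 0.1671 0.055 ]
brushtop [0.5756 0.1665 0.1981] [ 0.4  0.5 -0.5 -0. ]
f1a [ 0.6174 -0.1786  0.0862] [ 0.   0.1 -0.1 -0. ]
f1b [ 0.5592 -0.1698  0.0888] [ 0.2  0.4 -0.5 -0. ]
f1floor [ 0.5889 -0.1736  0.0637] [ 0.1  0.2 -0.2 -0. ]
f2a [ 0.6052 -0.2565  0.0884] [-0. -0.  0.  0.]
f2b [ 0.548  -0.2487  0.0899] [ 0.2  0.4 -0.5 -0. ]
f2floor [ 0.575  -0.253   0.0623] [-0.  -0.1  0.1  0. ]
board [[0.618, -0.1572, 0.012], [0.562, -0.1479, 0.012], [0.5445, -0.2635, 0.012]] mid [ 0.58125683 -0.21033553  0.012     ]
board top [[0.6209, -0.1591, 0.012], [0.5643, -0.152, 0.012], [0.5452, -0.2738, 0.012]] mid [ 0.58303934 -0.21644484  0.012     ]
hole [0.57406394 0.17005568 0.055     ] ramekin [0.71178479 0.05888897 0.04      ] jar [ 0.69920748 -0.25614595  0.068     ]
```

Call:
carry_out --pt "0 0 -0.15 -1 85" --pt "0 0 -0.15 -1 85" --pt "0 0 -0.15 -1 85" --pt "0 0 -0.15 -1 85" --pt "0 0 -0.15 -1 85" --pt "0 0 -0.15 -1 85" --pt "0 0 0 -1 85" --pt "0 0 0 -1 85"

```text
clock: 0.77
position: [0.319, -0.651, 0.2813]
tcp_rot: [[0.305, 0.952, -0.0], [0.952, -0.305, 0.0], [0.0, -0.0, -1.0]]
contact_force: [-0.3, 0.5, -0.2]
gripper_width: 0.992
gripper_force: 0.0
```

Call:
carry_out --pt "0 0 0 -1 85" --pt "0 0 0 -1 85" --pt "0 0 0 -1 85" --pt "0 0 0 -0.34 85" --pt "0.4 0.1 0 0 85" --pt "0.7 0.22 0 0 85" --pt "0.7 0.22 0 0 85" --pt "0.7 0.22 0 0 85"

```text
clock: 1.43
position: [0.3474, -0.5492, 0.2806]
tcp_rot: [[-0.018, 1.0, -0.0], [1.0, 0.018, 0.001], [0.001, -0.0, -1.0]]
contact_force: [0.8, 0.1, 0.2]
gripper_width: 0.996
gripper_force: 0.0
```

Call:
carry_out --pt "0.8 0.25 0 0 85" --pt "0.8 0.25 0 0 85" --pt "0.8 0.25 0 0 85" --pt "0.8 0.25 0 0 85" --pt "0.8 0.25 0 0 85" --pt "0.8 0.25 0 0 85" --pt "0.8 0.25 0 0 85" --pt "0.8 0.25 0 0 85"

```text
clock: 2.1
position: [0.4227, -0.2914, 0.2812]
tcp_rot: [[-0.019, 1.0, -0.0], [1.0, 0.019, 0.0], [0.0, -0.0, -1.0]]
contact_force: [1.1, -0.6, 0.7]
gripper_width: 0.992
gripper_force: 0.0
```

Call:
carry_out --pt "0.8 0.28 0 0 85" --pt "0.8 0.28 0 0 85" --pt "0.8 0.28 0 0 85" --pt "0.8 0.28 0 0 85" --pt "0.8 0.28 0 0 85" --pt "0.8 0.28 0 0 85" --pt "0.8 0.28 0 0 85" --pt "0.8 0.28 0 0 85"

```text
clock: 2.77
position: [0.5075, -0.0337, 0.2811]
tcp_rot: [[-0.019, 1.0, -0.0], [1.0, 0.019, -0.0], [-0.0, -0.0, -1.0]]
contact_force: [-0.3, -0.2, -0.2]
gripper_width: 0.991
gripper_force: 0.0
```

Call:
carry_out --pt "0.8 0.28 0 0 85" --pt "0.8 0.28 0 0 85" --pt "0.8 0.28 0 0 85" --pt "0.8 0.28 0 0 85" --pt "0.5 0.15 0 0 85" --pt "0.2 0.08 0 0 85" --pt "0 0 0 0 85" --pt "0 0 0 0 85"

```text
clock: 3.43
position: [0.5581, 0.1209, 0.2808]
tcp_rot: [[-0.019, 1.0, -0.001], [1.0, 0.019, -0.001], [-0.001, -0.001, -1.0]]
contact_force: [-0.3, 0.5, -1.0]
gripper_width: 0.993
gripper_force: 0.0
```

Call:
carry_out --pt "0.6 0.2 0 0 85" --pt "0.53 0.25 0 0 85" --pt "0 0 0.5 0 85" --pt "0 0 0.5 0 85" --pt "0 0 0.5 0 85" --pt "0 0 0.5 0 85" --pt "0 0 0.4 0 85" --pt "0 0 0.15 0 85"

```text
clock: 4.1
position: [0.5746, 0.1641, 0.177]
tcp_rot: [[-0.016, 1.0, -0.003], [1.0, 0.016, -0.002], [-0.002, -0.003, -1.0]]
contact_force: [-0.6, -0.6, 0.0]
gripper_width: 0.997
gripper_force: 0.0
```

```bash
python3 - <<'E'
from h import *
snap('top','top1');snap('scene','scene1')
a=np.load('top1.npz')['color'][:,:,::-1]; s=np.load('scene1.npz')['color'][:,:,::-1]
r=lambda im:cv2.resize(im,None,fx=4,fy=4,interpolation=cv2.INTER_CUBIC)
cv2.imwrite('pics/g1.png',np.hstack([r(a[185:305,170:270]),r(s[205:325,190:290])]))
st=robot.read_state();print(st['position'],st['joints'].round(1))
E
```

```text
[0.57511387 0.16520217 0.17837716] [ -4.9  32.2 -24.4 111.   19.6  41.  -39.9]
```

View pics/g1.png

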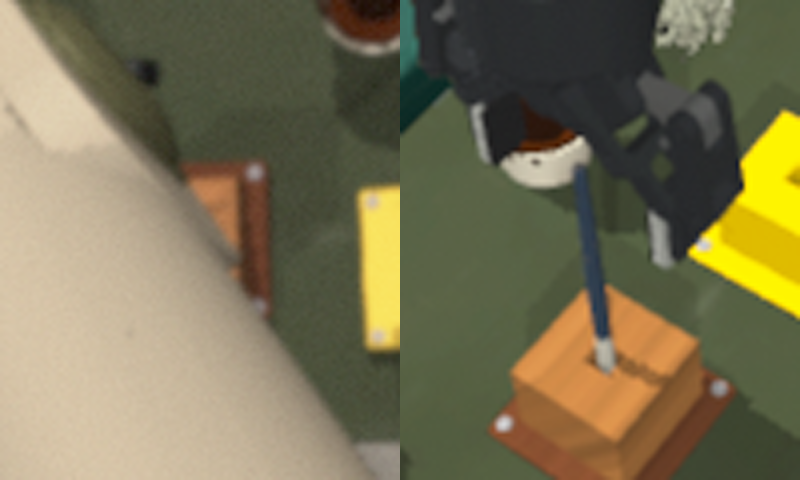

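The brush end (crop (582,165)) sits between the two pads at (485,135) and (662,235), so I'll close the fingers and lift.

Call:
carry_out --pt "0 0 0 0 40" --pt "0 0 0 0 5" --pt "0 0 0 0 5" --pt "0 0 0 0 5" --pt "0 0 0 0 5" --pt "0 0 0 0 5" --pt "0 0 0 0 5" --pt "0 0 0 0 5"

```text
clock: 4.87
position: [0.5756, 0.1674, 0.1797]
tcp_rot: [[-0.019, 1.0, 0.0], [1.0, 0.019, 0.0], [0.0, 0.0, -1.0]]
contact_force: [-1.1, -0.0, 4.3]
gripper_width: 0.09
gripper_force: 58.6
```

Call:
carry_out --pt "0 0 -0.2 0 5" --pt "0 0 -0.35 0 5" --pt "0 0 -0.4 0 5" --pt "0 0 -0.4 0 5" --pt "0 0 -0.4 0 5" --pt "0 0 -0.4 0 5" --pt "0 0 -0.35 0 5" --pt "0 0 0 0 5"

```text
clock: 5.53
position: [0.5767, 0.1678, 0.2823]
tcp_rot: [[-0.019, 1.0, 0.004], [1.0, 0.019, 0.001], [0.001, 0.004, -1.0]]
contact_force: [0.8, 0.4, 0.1]
gripper_width: 0.091
gripper_force: 58.5
```

Call:
carry_out --pt "-0.3 0 0 0.3 5" --pt "-0.5 0 0 0.3 5" --pt "-0.5 0 0 0.3 5" --pt "-0.5 0 0 0.3 5" --pt "-0.5 0 0 0.3 5" --pt "-0.4 0 0 0.2 5" --pt "-0.2 0 0 0 5" --pt "0 0 0 0 5"

```text
clock: 6.2
position: [0.5676, 0.0491, 0.2787]
tcp_rot: [[0.153, 0.988, -0.001], [0.988, -0.153, -0.001], [-0.001, -0.001, -1.0]]
contact_force: [-0.2, 0.5, 0.3]
gripper_width: 0.09
gripper_force: 58.5
```

```bash
python3 - <<'E'
from h import *
snap('scene','scene2');snap('top','top2')
print(robot.read_state()['position'])
E
```

```text
[0.56803814 0.05207698 0.27909555]
```

View pics/scene2.png

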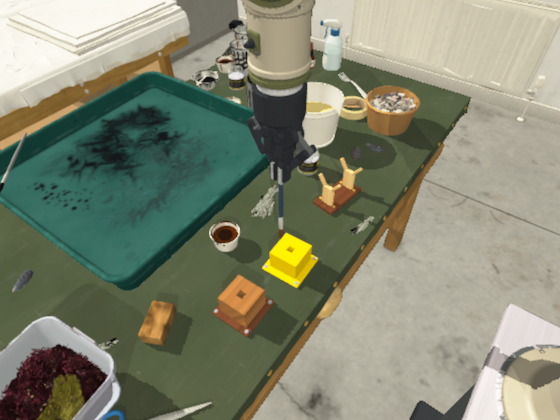

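Call:
carry_out --pt "-0.4 0.15 0 0 5" --pt "-0.6 0.2 0 0 5" --pt "-0.7 0.2 0 0 5" --pt "-0.7 0.2 0 0 5" --pt "-0.7 0.2 0 0 5" --pt "-0.7 0.2 0 0 5" --pt "-0.5 0.15 0 0 5" --pt "-0.3 0.06 0 0 5"

```text
clock: 6.97
position: [0.5949, -0.1401, 0.279]
tcp_rot: [[0.151, 0.988, 0.0], [0.988, -0.151, -0.0], [-0.0, 0.0, -1.0]]
contact_force: [-0.1, 0.3, -0.5]
gripper_width: 0.093
gripper_force: 58.5
```

Call:
carry_out --pt "0 0 0.3 0 5" --pt "0 0 0.4 0 5" --pt "0 0 0.4 0 5" --pt "0 0 0.4 0 5" --pt "0 0 0.2 0 5" --pt "0 0 0 0 5" --pt "0 0 0 0 5"

```text
clock: 7.55
position: [0.5943, -0.1369, 0.211]
tcp_rot: [[0.148, 0.989, -0.001], [0.989, -0.148, 0.001], [0.001, -0.001, -1.0]]
contact_force: [0.1, -1.0, 0.6]
gripper_width: 0.095
gripper_force: 58.5
```

```bash
python3 - <<'E'
from h import *
snap('scene','scene3');crop('scene3',90,250,260,420,3.7,'s3')
p=robot.read_state()['position'];d=p-[.582,-.213,0];print(p,'rest x,y',d@[.988,-.153,0],d@[.153,.988,0])
E
```

```text
[ 0.59459843 -0.13727827  0.21162955] rest x,y 0.0008618290026562621 0.07674062708720764
```

View pics/s3.png

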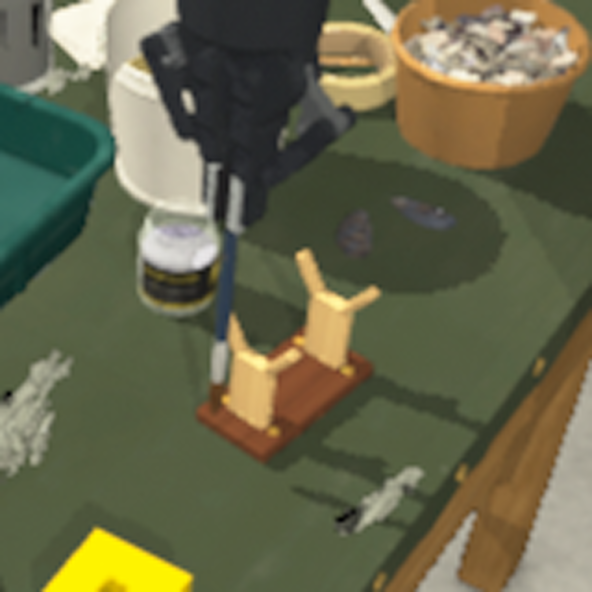

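```bash
python3 - <<'E'
from h import *
for z in(.038,.08,.15): print(z,proj('scene3',[.5945,-.1372,z]))
f=lambda x,y:(260+x/3.7,90+y/3.7)
print('px',f(217,405),f(221,350),f(230,260))
from tri import tri
# brush line at x offset: find (x) given y=-.1372 for each z
for z,c in((.08,f(221,350)),(.15,f(230,260))):print(atz('scene3',*c,z))
E
```

```text
0.038 [317.41481844 202.55155649]
0.08 [318.61614793 189.74958872]
0.15 [320.81086164 166.361622  ]
px (318.64864864864865, 199.45945945945945) (319.72972972972974, 184.59459459459458) (322.1621621621622, 160.27027027027026)
[ 0.6015977  -0.15329165  0.08      ]
[ 0.60293701 -0.15627615  0.15      ]
```

Call:
carry_out --pt "-0.3 0 0 0 5" --pt "-0.3 0 0 0 5" --pt "-0.2 0 0 0 5" --pt "-0.2 0 0.05 0 5" --pt "-0.2 0 0.05 0 5" --pt "-0.2 0 0.05 0 5" --pt "0 0 0 0 5"

```text
clock: 8.18
position: [0.5854, -0.196, 0.2049]
tcp_rot: [[0.153, 0.988, -0.0], [0.988, -0.153, -0.001], [-0.001, 0.0, -1.0]]
contact_force: [0.4, 1.2, 2.5]
gripper_width: 0.092
gripper_force: 59.1
```

Call:
carry_out --pt "-0.2 0 0.1 0 5" --pt "-0.2 0 0.12 0 5" --pt "-0.2 0 0.14 0 5" --pt "-0.2 0 0.14 0 5" --pt "-0.2 0 0.14 0 5" --pt "-0.2 0 0.16 0 5" --pt "0 0 0 0 5"

```text
clock: 8.77
position: [0.5775, -0.2435, 0.1715]
tcp_rot: [[0.153, 0.988, -0.002], [0.988, -0.153, -0.0], [-0.0, -0.002, -1.0]]
contact_force: [0.8, 2.5, 1.8]
gripper_width: 0.094
gripper_force: 60.4
```

```bash
python3 - <<'E'
from h import *
snap('scene','scene4');crop('scene4',90,250,260,420,3.7,'s4')
p=robot.read_state()['position'];d=p-[.582,-.213,0];print(p,'rest x,y',d@[.988,-.153,0],d@[.153,.988,0])
E
```

```text
[ 0.57786351 -0.24253438  0.17214631] rest x,y 0.0004319107334509638 -0.02981284991918489
```

View pics/s4.png

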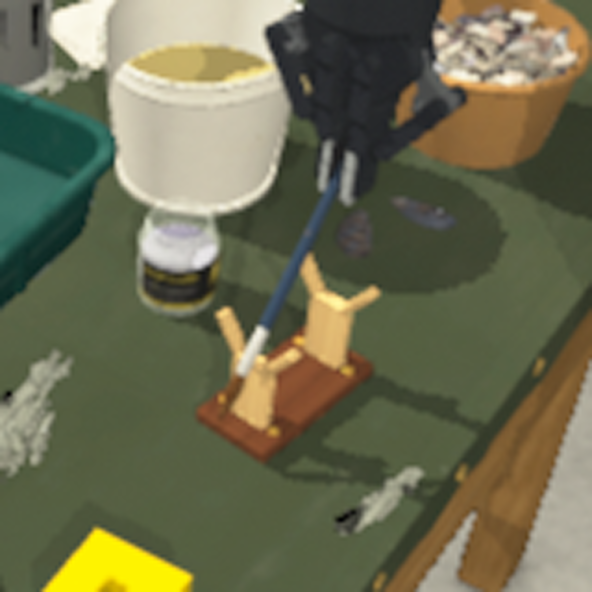

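The brush is pivoting in the grip. It leans about 35° on the near fork's notch (crop (245,370)), so I'll carry on.

Call:
carry_out --pt "-0.2 0 0.17 0 5" --pt "-0.2 0 0.18 0 5" --pt "-0.2 0 0.2 0 5" --pt "-0.2 0 0.22 0 5" --pt "-0.2 0 0.22 0 5" --pt "-0.15 0 0.2 0 5" --pt "-0.1 0 0.2 0 5" --pt "0 0 0 0 5"

```text
clock: 9.48
position: [0.5698, -0.2921, 0.1156]
tcp_rot: [[0.152, 0.988, -0.002], [0.988, -0.152, 0.0], [-0.0, -0.002, -1.0]]
contact_force: [0.8, -0.3, 3.7]
gripper_width: 0.094
gripper_force: 59.8
```

```bash
python3 - <<'E'
from h import *
snap('scene','scene5');crop('scene5',110,220,290,400,5.4,'s5')
p=robot.read_state()['position'];d=p-[.582,-.213,0];print(p,'rest x,y',d@[.988,-.153,0],d@[.153,.988,0])
E
```

```text
[ 0.57022827 -0.29166412  0.11646581] rest x,y 0.00040513659595211617 -0.07952122817908014
```

View pics/s5.png

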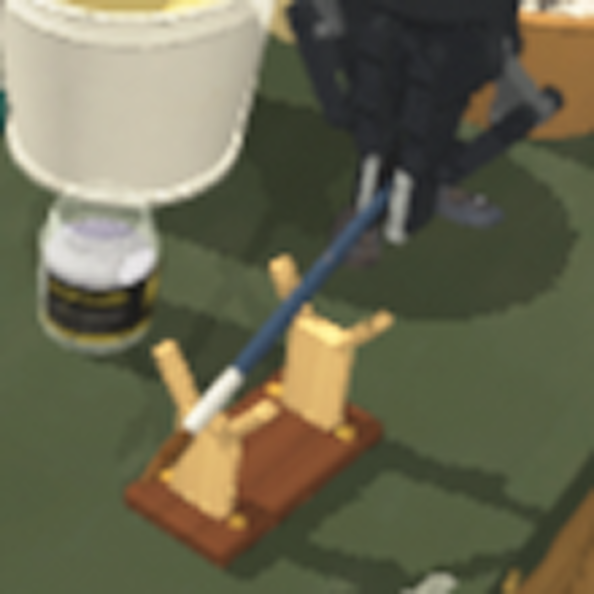

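Call:
carry_out --pt "0 0 0.2 0 5" --pt "0 0 0.2 0 5" --pt "0 0 0.2 0 5" --pt "0 0 0.2 0 5" --pt "0 0 0.2 0 5" --pt "0 0 0.15 0 5" --pt "0 0 0.1 0 5" --pt "0 0 0 0 5"

```text
clock: 10.2
position: [0.5707, -0.2906, 0.0666]
tcp_rot: [[0.15, 0.989, -0.001], [0.989, -0.15, 0.0], [0.0, -0.001, -1.0]]
contact_force: [0.7, -0.7, 4.7]
gripper_width: 0.096
gripper_force: 60.8
```

```bash
python3 - <<'E'
from h import *
snap('scene','scene6');crop('scene6',110,220,290,400,5.4,'s6')
st=robot.read_state();p=st['position'];d=p-[.582,-.213,0];print(p,st['contact_force'],'rest x,y',d@[.988,-.153,0],d@[.153,.988,0])
E
```

```text
[ 0.57087512 -0.29060862  0.06714598] [ 1.20913068 -0.98509686  3.56628314] rest x,y 0.0008827428049896519 -0.07837942583810573
```

View pics/s6.png

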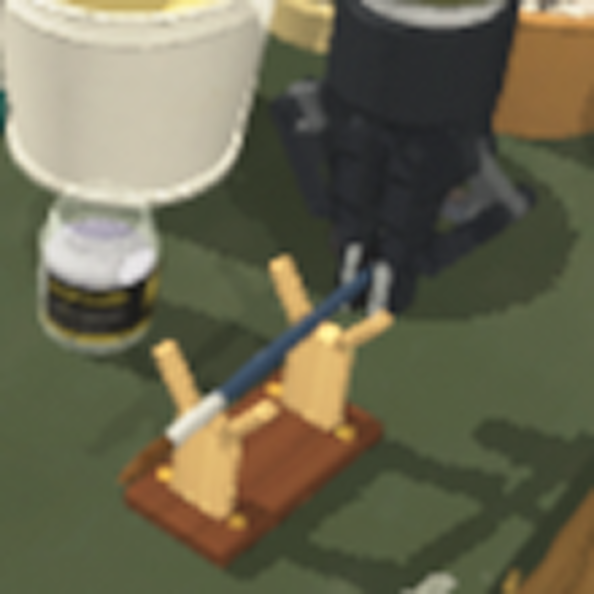

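The brush now lies in both notches, nearly level. I'll press down slightly and then release gently.

Call:
carry_out --pt "0 0 0.05 0 5" --pt "0 0 0.04 0 5" --pt "0 0 0 0 5" --pt "0 0 0 0 12" --pt "0 0 0 0 16" --pt "0 0 0 0 25" --pt "0 0 0 0 35" --pt "0 0 0 0 35"

```text
clock: 10.92
position: [0.5709, -0.2906, 0.064]
tcp_rot: [[0.15, 0.989, -0.0], [0.989, -0.15, 0.0], [0.0, -0.0, -1.0]]
contact_force: [-0.9, 0.5, 1.0]
gripper_width: 0.41
gripper_force: 0.0
```

Call:
carry_out --pt "0 0 0 0 40" --pt "0 0 0 0 40" --pt "0 0 -0.1 0 40" --pt "0 0 -0.2 0 40" --pt "0 0 -0.4 0 40" --pt "0 0 -0.7 0 40" --pt "0 0 -0.7 0 40" --pt "0 0 -0.7 0 40"

```text
clock: 11.58
position: [0.5708, -0.2905, 0.1779]
tcp_rot: [[0.15, 0.989, -0.0], [0.989, -0.15, 0.0], [0.0, -0.0, -1.0]]
contact_force: [0.6, -0.6, 0.1]
gripper_width: 0.473
gripper_force: 0.0
```

Call:
carry_out --pt "-0.5 0 -0.5 0 40" --pt "-0.7 0 -0.5 0 40" --pt "-0.7 0 0 0 40" --pt "-0.7 0 0 0 40" --pt "-0.5 0 0 0 40" --pt "0 0 0 0 40" --pt "0 0 0 0 40" --pt "0 0 0 0 40"

```text
clock: 12.25
position: [0.5526, -0.4123, 0.2165]
tcp_rot: [[0.15, 0.989, 0.0], [0.989, -0.15, 0.001], [0.001, 0.0, -1.0]]
contact_force: [0.5, 0.1, -0.4]
gripper_width: 0.47
gripper_force: 0.0
```

```bash
python3 - <<'E'
from h import *
snap('scene','scene7');snap('top','top7')
a=np.load('top7.npz')['color'][:,:,::-1]; s=np.load('scene7.npz')['color'][:,:,::-1]
r=lambda im:cv2.resize(im,None,fx=4,fy=4,interpolation=cv2.INTER_CUBIC)
cv2.imwrite('pics/f.png',np.hstack([r(a[180:300,335:435]),r(s[110:230,290:390])]))
E
```

```text
(no output)
```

View pics/f.png

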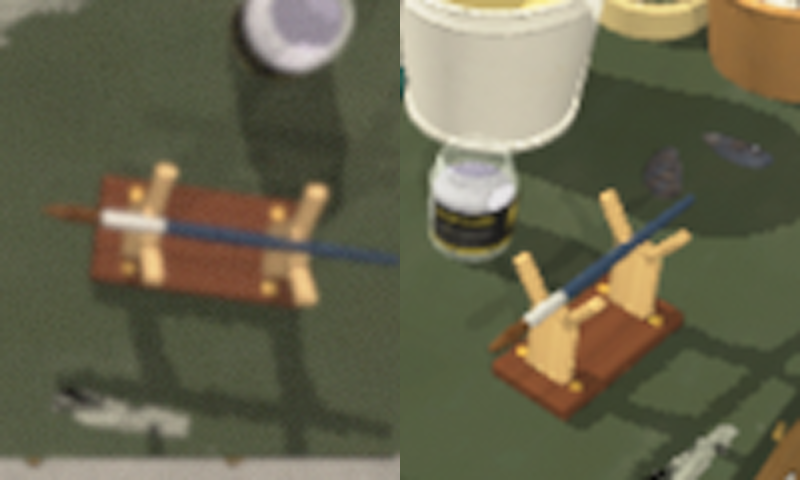

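The brush lies level in both notches. It runs from top crop (45,208) to about (400,260) and is centred between the forks. The gripper is clear, so I'm handing in.

```bash
python3 -c "
from bench import robot
print(robot.sign_off())"
```

```text
the job is handed in; nothing more can be done
None
```

The brush was lifted from the stand, swung down against a fork and laid across both forks, centred and level as far as the final pictures show; I handed the job in at about 12 s, and no verdict came back.

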